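Clear the marking-out stage and clip in the carrier plate

TASK

Clear the marking-out stage: put the ankle block in the square parts tray and the marker flat in the long tool tray. Then lay the carrier plate flat on the stage with its ridge towards the clips and slide it under both sprung clips until it is fully home against the rear stop, square, with both clips ridden over the ridge and snapped down behind it. Leave the cup and the tin can where they stand.

Things in the scene. Friction and masses are not known exactly. Their poses are not given: they have to be found in the camera images.
- stage: Fixed grey marking-out stage: slick bed 260 (x) x 140 (y) mm, top 15 mm above the bench; origin at the centre of its underside. Its x axis points from the open front edge to the clips and rear stop. The steel stop's front face is at x = +95 mm, 9 mm over the bed. Two side rails 6 mm high, 104 mm apart inside, run from x = +35 to +95 mm; their front ends flare out from x = +21 mm.
- stage_bed (a point): Centre of the top face of the stage bed (15 mm above the stage's origin), axes as the stage.
- stage_home (a point): Point on the stage bed, at stage x = +25 mm, y = 0, where the carrier plate's origin lies when the plate is home.
- clip_left (a joint): Sprung steel clip on the stage's +y side, a 14 mm strip reaching forward from its hinge (stage x = +122, y = +28 mm, ears 28 mm over the bed). Angle in rad, 0 at rest, grows as the tip lifts, 0.014 per mm. About 0.03 with the nib on the flat of the plate, 0.11 on the ridge's crest, 0.03 again when snapped down behind it. The spring presses with 1.5 to 2.1 N; the steel is slick.
- clip_right (a joint): The same clip on the stage's -y side (y = -28 mm).
- clip_left_nib (a point): Lowest point of the left clip's rounded nib (radius 5 mm); at rest at stage x = +50, y = +28 mm, 3 mm over the bed. In front of it a lip slopes up at about 30 degrees to stage x = +27 mm, some 16 mm over the bed.
- clip_right_nib (a point): The same point of the right clip.
- plate: Loose aluminium carrier plate 140 (x) x 90 (y) x 5 mm, about 0.25 kg, with a flat cork pad; origin at the centre of its underside. The +x edge leads under the clips. A roof-shaped cross ridge (30 degree sides) has its crest at x = +42 mm, 11 mm above the underside; the clips end behind it, on the flat at x = +24 mm. Sliding it home takes roughly 5 to 18 N; press down little.
- plate_grip (a point): Point in the middle of the upright wooden grip at the plate's -x end, 40 mm above the plate's underside and at plate x = -55 mm. The grip is 12 mm thick (plate x), 60 mm wide (plate y) and rises to 47 mm above the underside.
- ankle_block: Ankle block, 50 (x) x 58 (y) x 52 mm high, about 0.38 kg, lying on the stage: a black block (x -25..25, y -5..29, 52 mm high) with a round beige collar (40 mm diameter) on its -y side. Origin at the centre of the underside.
- marker: Black marker pen, 16 mm wide, 136 mm long (along y), 17 mm high, lying across the stage; origin at the centre of its underside.
- tool_tray: Fixed long open plywood tray, 110 (x) x 210 (y) x 35 mm high, walls and floor 5 mm; origin at the centre of its underside. A glue brush (34 mm wide, 12 mm thick) is fixed on its floor along y, centred on x = -30 mm; the rest of the floor is free.
- parts_tray: Fixed square open plywood tray, 160 x 160 x 35 mm high, walls and floor 5 mm; origin at the centre of its underside. A 50 x 50 x 26 mm pyramid adapter is fixed on its floor, centred on x = +45, y = +45 mm; the rest of the floor is free.
- liner_cup: Beige cup, 72 mm wide and 75 mm high, standing on the bench beside the stage; leave it alone. Origin at the centre of its underside.
- tin_can: Open tin can with brown and yellow bands, 67 mm wide, 106 mm high, standing on the bench; leave it alone. Origin at the centre of its underside.

How it is judged:
By the outcome, as a careful person would: the job done as asked, in the order asked, and still so for the second after the job is handed in, with the robot touching nothing.
It also fails if it takes over 72 s, if anything falls off the work surface, if the arm or the gripper's body presses on something with over 40 N, if the wrist force passes 120 N, or if a joint passes its speed limit or range.

ROBOT

A 6-joint arm with a two-finger parallel gripper is mounted at the origin on a cart in front of the work surface, level with it; the furniture and walls round the work are solid. World frame = base frame: x ahead of the robot, y to its left, z up, the work surface at z = 0. Lengths are in m, angles in rad, forces in N, time in s.
With the tool pointing down it reaches from about 0.275 to 0.975 m from the base axis. Payload 8.4 kg.
Tool frame: the origin (TCP) lies at the very end of the fingers, on their centre line; the grasp point (between the pads) lies 19 mm behind it; z points along the fingers, y is the line along which they close (so a half turn about z gives the same grasp; the last joint's range is limited). The gripper opens to 92 mm and grips with 3 to 60 N. Pads are 20 mm wide; open, the fingers measure 128 mm over their backs; the gripper's body (75 mm by 189 mm) begins 69 mm behind the grasp point.
Start: joints at [-1.284, 0.353, 1.633, -0, 1.155, -0.002], TCP at [0.178, -0.599, 0.215] pointing down, gripper open.
Joint ranges: [-2.63, 2.63], [-0.92, 2.1], [0.06, 2.66], [-1.3, 4.44], [0, 2.69], [-3.02, 3.02]. Speed limits (rad/s): [2.22, 2.22, 2.79, 3.14, 3.14, 3.14].

INTERFACE

Orientations are given as a unit quaternion [w, x, y, z].
In Python, from station import manip, read_camera gives the robot as it stands (manip), with the cameras as plain functions.
- The arm moves only by the shell command python3 shift.py FILE [FORCE], which reads ROWS from the file FILE. ROWS is a JSON list of rows, 1 to 12 of them, each an object with the fields aperture (the finger opening in m), x, y, z (the shift in units of 50 mm), drx, dry, drz (a rotation vector in units of 0.25 rad); a field left out counts as zero (the opening has to be given); each row shifts and turns the commanded pose from where the row before left it, along the tool's axes as they then stand; what a row does not reach is not made up. A row lasts 1/12 s, in which the tool goes at most 0.0417 m and 0.125 rad, less where a joint would pass 70% of its speed; a pose out of reach is approached as far as the arm can. The fingers move at their own pace and stop on an object; FORCE is the grip in N (left out, the last holds). Time passes only in rows, so rows that do not move let the fingers close. It prints the time, the measured TCP pose, the force, the opening and the grip force at its end. Input that does not fit is refused with a message, and nothing moves.
- manip.get_state(): the state, without advancing time (a new reading comes with each control period).
- read_camera(name): name is "scene" or "top"; returns a dict with "img" (384x512x3 uint8, red, green, blue), "K" (3x3 intrinsics, pixels), "R" (3x3) and "t" (3): a world point X has camera coordinates R X + t. Camera axes: x right, y down, z forward; pixel columns grow to the right and rows downward; lengths in m; the calibration is good to about 2 mm. A picture is of the moment at which its call begins. There is no depth.
- manip.finish_job(): hands the job in; it is judged then, once.
The state is a dict: "t": time; "qpos": joint angles; "joint_velocities": joint speeds; "tau": joint torques, N m; "eef_pos": TCP position; "ee_rot": TCP orientation; "contact_force": force on the tool from outside, world axes, zero at the start; "wrist_torque": the same for the moment, N m; "finger_gap": finger opening in m; "grasp_force": force on a finger pad.
Only numpy, scipy, OpenCV 4.12 (cv2) and the standard library are available. Lean on these libraries where they do the work, as an engineer would, in place of code of your own. Each camera call takes 0.05 s, during which the arm holds its last target. There are 200 camera calls.

## Working session

There is one attempt and no reset: what is moved stays moved. The work goes in short steps, Python scripts to look and compute and a shell command to move; the robot and the scene stay as the last step left them, time stands still between calls to the robot, and variables do not carry over. Pictures are saved under pics/ and viewed, at most 10 in all, crops included, and the job is handed in when it is done.

```bash
ls; mkdir -p pics
cat > h.py <<'E'
from station import manip, read_camera
import numpy as np, cv2
from scipy.spatial.transform import Rotation as Ro
def snap(n,f):
    c=read_camera(n); cv2.imwrite('pics/'+f,c['img'][:,:,::-1]); np.savez('pics/'+n+'.npz',**c); return c
def ray(n,u,v,z):
    c=np.load('pics/'+n+'.npz'); R,t=c['R'],c['t']; o=-R.T@t
    d=R.T@np.linalg.solve(c['K'],[u,v,1.]); return o+d*(z-o[2])/d[2]
def proj(n,X):
    c=np.load('pics/'+n+'.npz'); p=c['K']@(c['R']@np.asarray(X)+c['t']); return p[:2]/p[2]
E
python3 - <<'E'
from h import *
for n in('scene','top'):
    c=snap(n,n+'1.png'); print(n,c['K'][0,0],-c['R'].T@c['t'])
    a=c['img'][:,:,::-1]
    cv2.imwrite('pics/%s1b.png'%n,cv2.resize(a,(800,600),interpolation=cv2.INTER_CUBIC))
print(manip.get_state())
E
```

```text
pics
shift.py
station.py
scene 387.87517586884593 [0.46052409 0.48059853 0.95582456]
top 357.05370740983835 [ 0.50535729 -0.03285814  0.92733227]
{'t': 0.1, 'qpos': array([-1.28443627e+00,  3.53570408e-01,  1.63404872e+00, -5.42501699e-06,
        1.15522894e+00, -2.39543705e-03]), 'joint_velocities': array([ 0.00014853, -0.00137838, -0.00154478,  0.00043108, -0.00126324,
       -0.00058546]), 'tau': array([-5.83004585e-04, -5.94907451e+01, -3.34930587e+01,  6.98208134e-02,
        1.83990860e-02, -6.99720900e-06]), 'eef_pos': array([ 0.17784824, -0.59869123,  0.2139488 ]), 'ee_rot': array([-6.21041202e-04,  9.89595272e-01,  1.43877738e-01, -9.12803719e-05]), 'contact_force': array([ 0.69658104, -0.23668546,  0.52286969]), 'wrist_torque': array([-0.00186895, -0.01534349,  0.01594385]), 'grasp_force': 0.0, 'finger_gap': 0.09187229346136377}
```

View pics/top1b.png

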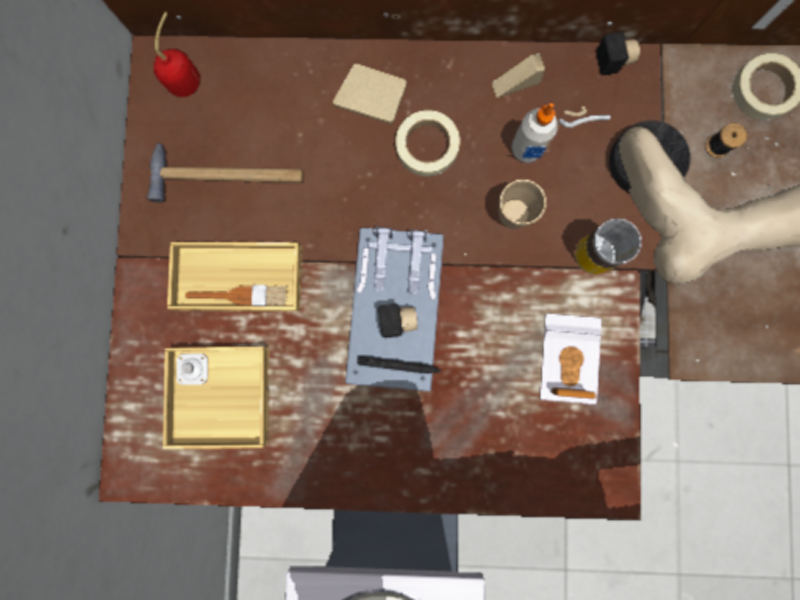

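View pics/scene1b.png

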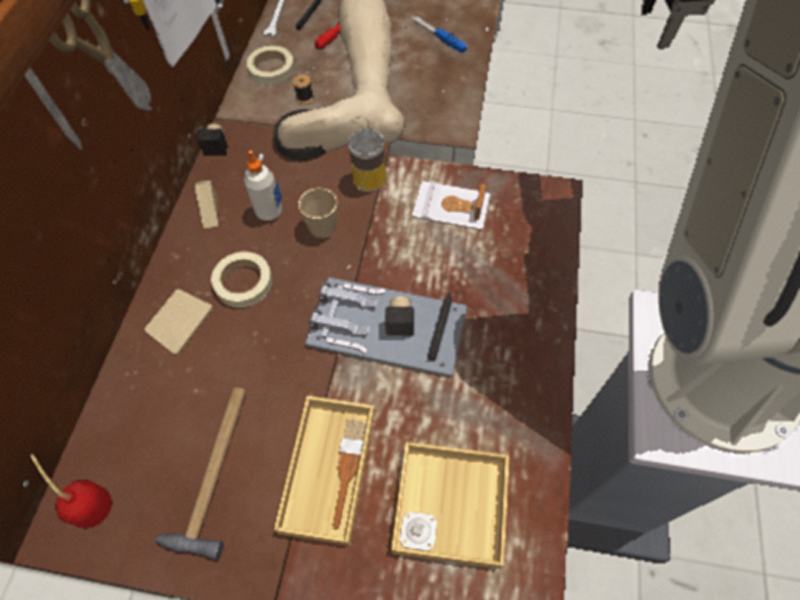

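Top view: stage centre is about (395,308) in the 800-px picture, block (397,319), marker (397,364), plate (571,358) with its ridge at the far end, trays (233,276) and (215,397). I'll enlarge these for precise measurement.

Run:
```python
from h import *
a=cv2.imread('pics/top1.png')
cv2.imwrite('pics/c1.png',cv2.resize(a[142:254,218:290+0],None,fx=5,fy=5,interpolation=cv2.INTER_CUBIC))
c=[a[142:254,216:296],a[192:192+112,338:398]]
cv2.imwrite('pics/c1.png',cv2.resize(np.hstack(c),None,fx=5.3,fy=5.3,interpolation=cv2.INTER_CUBIC))
```

```text
(no output)
```

View pics/c1.png

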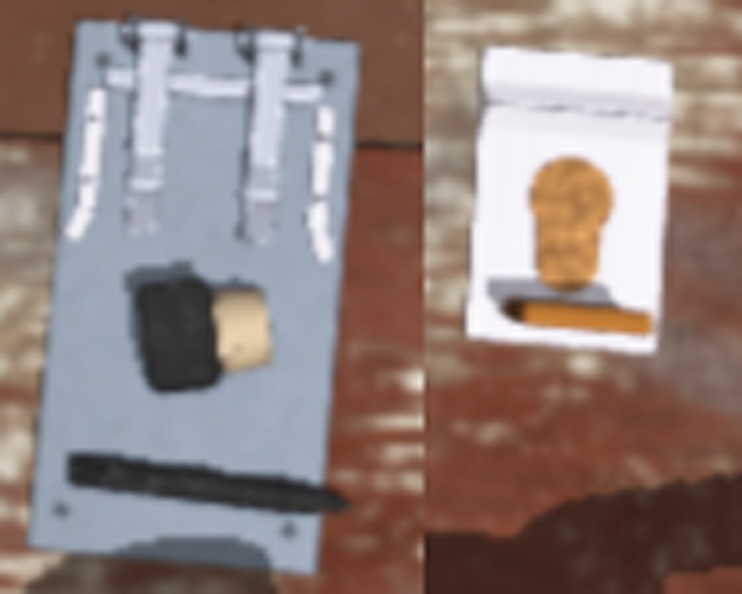

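The crop shows the stage corners at (78,20), (359,43), (318,573) and (28,547), with the plate corners at (484,47), (672,65), (655,353) and (467,337). The ridge is at the far end. The block is around (135–270, 280–390), and the marker runs from (68,468) to (348,500).

```bash
python3 - <<'E'
from h import *
np.set_printoptions(precision=4,suppress=True)
def S(x,y,z): return ray('top',216+(x+.5)/5.3-.5,142+(y+.5)/5.3-.5,z)
def P(x,y,z): return ray('top',338+(x-424+.5)/5.3-.5,192+(y+.5)/5.3-.5,z)
def W(x,y,z): return ray('top',(x+.5)/1.5625-.5,(y+.5)/1.5625-.5,z)
def rect(n,c):
    c=np.array(c); m=c.mean(0); f=(c[0]+c[1]-c[2]-c[3])/2; l=(c[0]+c[3]-c[1]-c[2])/2
    print(n,m,'len',np.linalg.norm(f),np.linalg.norm(l),'yaw',np.degrees([np.arctan2(f[1],f[0]),np.arctan2(-l[0],l[1])]))
rect('stage',[S(*p,.015) for p in[(78,20),(359,43),(318,573),(28,547)]])
rect('plate',[P(*p,.004) for p in[(484,47),(672,65),(655,353),(467,337)]])
rect('grip',[P(*p,.047) for p in[(530,297),(652,310),(652,333),(525,322)]])
rect('block',[S(*p,.067) for p in[(135,285),(210,278),(220,383),(152,390)]])
print('collar end',S(271,325,.045))
print('marker',S(68,468,.027),S(348,500,.025))
rect('tool',[W(*p,.035) for p in[(168,242),(299,242),(298,310),(167,310)]])
rect('parts',[W(*p,.035) for p in[(163,347),(265,345),(266,447),(163,448)]])
print('cup',W(522,203,.075),'can',W(614,242,.106))
s=manip.get_state();print(Ro.from_quat(np.roll(s['ee_rot'],-1)).as_matrix())
E
cat > go.py <<'E'
# go.py x y z yaw_deg (yaw of tool y in world): prints turn, then shift in the turned axes
from h import *; import sys
x,y,z,a=map(float,sys.argv[1:5]); a=np.radians(a)
s=manip.get_state(); R=Ro.from_quat(np.roll(s['ee_rot'],-1)).as_matrix()
yv=np.array([np.cos(a),np.sin(a),0]); T=np.c_[np.cross(yv,[0,0,-1]),yv,[0,0,-1]]
print('turn',Ro.from_matrix(R.T@T).as_rotvec().round(4),'shift',(T.T@(np.array([x,y,z])-s['eef_pos'])).round(4),'t',round(s['t'],2),'F',s['contact_force'].round(1))
E
python3 go.py 0.5585 -0.003 0.12 8
```

```text
turn [-1.0000e-03 -9.0000e-04 -1.4217e+00] shift [0.5369 0.4599 0.0939] t 0.1 F [ 0.7 -0.2  0.5]
```

The rows are not in the units I measure in: shifts go in units of 50 mm and turns go in units of 0.25 rad. I convert before sending: -0.1185 rad is -0.474.

```bash
echo '[{"aperture": 0.07, "drz": -0.474}, {"aperture": 0.07, "drz": -0.474}, {"aperture": 0.07, "drz": -0.474}, {"aperture": 0.07, "drz": -0.474}, {"aperture": 0.07, "drz": -0.474}, {"aperture": 0.07, "drz": -0.474}, {"aperture": 0.07, "drz": -0.474}, {"aperture": 0.07, "drz": -0.474}, {"aperture": 0.07, "drz": -0.474}, {"aperture": 0.07, "drz": -0.474}, {"aperture": 0.07, "drz": -0.474}, {"aperture": 0.07, "drz": -0.474}]' > mv.in && python3 shift.py mv.in 40; python3 go.py 0.5585 -0.003 0.12 8
```

```text
t: 1.1
eef_pos: [0.1779, -0.5988, 0.2141]
ee_rot: [-0.0, 0.654, 0.757, 0.0]
contact_force: [-0.1, -0.4, -0.0]
finger_gap: 0.0699
grasp_force: 0.0
turn [-0.0001 -0.0008  0.0063] shift [0.5371 0.4598 0.0941] t 1.1 F [-0.1 -0.4 -0. ]
```

```bash
R='x'; echo '[{"aperture": 0.07, "x": 0.54, "y": 0.46}, {"aperture": 0.07, "x": 0.54, "y": 0.46}, {"aperture": 0.07, "x": 0.54, "y": 0.46}, {"aperture": 0.07, "x": 0.54, "y": 0.46}, {"aperture": 0.07, "x": 0.54, "y": 0.46}, {"aperture": 0.07, "x": 0.54, "y": 0.46}, {"aperture": 0.07, "x": 0.54, "y": 0.46}, {"aperture": 0.07, "x": 0.54, "y": 0.46}, {"aperture": 0.07, "x": 0.54, "y": 0.46}, {"aperture": 0.07, "x": 0.54, "y": 0.46}]' > mv.in && python3 shift.py mv.in && echo '[{"aperture": 0.07, "x": 0.54, "y": 0.46}, {"aperture": 0.07, "x": 0.54, "y": 0.46}, {"aperture": 0.07, "x": 0.54, "y": 0.46}, {"aperture": 0.07, "x": 0.54, "y": 0.46}, {"aperture": 0.07, "x": 0.54, "y": 0.46}, {"aperture": 0.07, "x": 0.54, "y": 0.46}, {"aperture": 0.07, "x": 0.54, "y": 0.46, "z": 0.3}, {"aperture": 0.07, "x": 0.54, "y": 0.46, "z": 0.5}, {"aperture": 0.07, "x": 0.54, "y": 0.46, "z": 0.5}, {"aperture": 0.07, "x": 0.5, "y": 0.46, "z": 0.5, "drz": 0.024}, {"aperture": 0.07}, {"aperture": 0.07}]' > mv.in && python3 shift.py mv.in; python3 go.py 0.5585 -0.003 0.034 8
```

```text
t: 1.93
eef_pos: [0.3685, -0.298, 0.2145]
ee_rot: [-0.0, 0.656, 0.755, 0.0]
contact_force: [0.8, 0.8, -0.2]
finger_gap: 0.07
grasp_force: 0.0
t: 2.93
eef_pos: [0.5559, -0.0036, 0.1249]
ee_rot: [-0.001, 0.657, 0.754, -0.001]
contact_force: [-0.4, -0.3, 0.5]
finger_gap: 0.0701
grasp_force: 0.0
turn [-0.0038 -0.0005 -0.0029] shift [0.0002 0.0027 0.0909] t 2.93 F [-0.4 -0.3  0.5]
```

To row units: 0.025 m is 0.5, 0.016 m is 0.32, -0.0038 rad is -0.0152.

```bash
echo '[{"aperture": 0.07, "y": 0.054, "z": 0.5, "drx": -0.0152, "drz": -0.012}, {"aperture": 0.07, "z": 0.5}, {"aperture": 0.07, "z": 0.5}, {"aperture": 0.07, "z": 0.32}, {"aperture": 0.07}, {"aperture": 0.03}, {"aperture": 0.03}, {"aperture": 0.03}, {"aperture": 0.03}, {"aperture": 0.03}, {"aperture": 0.03}]' > mv.in && python3 shift.py mv.in 40; python3 go.py .427 .251 .13 4
```

```text
t: 3.85
eef_pos: [0.5605, -0.0048, 0.0375]
ee_rot: [0.002, 0.657, 0.754, 0.002]
contact_force: [-1.9, -1.7, 8.4]
finger_gap: 0.0492
grasp_force: 40.0
turn [0.0059 0.0005 0.0674] shift [ 0.2645 -0.1154 -0.0925] t 3.85 F [-1.9 -1.7  8.4]
```

```bash
echo '[{"aperture": 0.03, "z": -0.4}, {"aperture": 0.03, "z": -0.6}, {"aperture": 0.03, "z": -0.6}, {"aperture": 0.03, "z": -0.32}, {"aperture": 0.03}]' > mv.in && python3 shift.py mv.in; echo '[{"aperture": 0.03, "x": 0.52, "y": -0.22}, {"aperture": 0.03, "x": 0.52, "y": -0.23}, {"aperture": 0.03, "x": 0.52, "y": -0.23}, {"aperture": 0.03, "x": 0.52, "y": -0.23}, {"aperture": 0.03, "x": 0.52, "y": -0.23}, {"aperture": 0.03, "x": 0.52, "y": -0.23}, {"aperture": 0.03, "x": 0.52, "y": -0.23}, {"aperture": 0.03, "x": 0.52, "y": -0.23}, {"aperture": 0.03, "x": 0.52, "y": -0.23}, {"aperture": 0.03, "x": 0.52, "y": -0.23}, {"aperture": 0.03, "drz": 0.268}, {"aperture": 0.03}]' > mv.in && python3 shift.py mv.in;  python3 go.py .427 .251 .03 4
```

```text
t: 4.27
eef_pos: [0.5618, -0.0046, 0.1361]
ee_rot: [0.004, 0.657, 0.754, 0.004]
contact_force: [0.5, -0.2, -3.2]
finger_gap: 0.0499
grasp_force: 40.0
t: 5.27
eef_pos: [0.4089, 0.2381, 0.1306]
ee_rot: [0.001, 0.682, 0.731, 0.001]
contact_force: [0.4, 0.6, -3.0]
finger_gap: 0.0496
grasp_force: 40.0
turn [0.0027 0.0002 0.    ] shift [0.0116 0.0189 0.1006] t 5.27 F [ 0.4  0.6 -3. ]
```

To row units: 0.03 m is 0.6, 0.0189 m is 0.378, 0.0027 rad is 0.0108.

```bash
echo '[{"aperture": 0.03, "x": 0.232, "y": 0.378, "drx": 0.0108}, {"aperture": 0.03, "z": 0.6}, {"aperture": 0.03, "z": 0.6}, {"aperture": 0.03, "z": 0.6}, {"aperture": 0.03, "z": 0.2}, {"aperture": 0.03}, {"aperture": 0.03}]' > mv.in && python3 shift.py mv.in; python3 go.py .427 .251 .0285 4
```

```text
t: 5.85
eef_pos: [0.4285, 0.2498, 0.0314]
ee_rot: [0.0, 0.682, 0.731, -0.0]
contact_force: [-0.1, 0.8, -2.5]
finger_gap: 0.0497
grasp_force: 40.0
turn [0.0001 0.0003 0.0004] shift [ 0.0013 -0.0014  0.0029] t 5.85 F [-0.1  0.8 -2.5]
```

Now lower the last 3 mm, release with a small opening, retreat, and line up over the marker.

```bash
echo '[{"aperture": 0.03, "z": 0.06}, {"aperture": 0.03}, {"aperture": 0.06}, {"aperture": 0.06}, {"aperture": 0.06}, {"aperture": 0.06, "z": -0.4}, {"aperture": 0.06, "z": -0.6}, {"aperture": 0.06, "z": -0.6}, {"aperture": 0.06, "z": -0.6}, {"aperture": 0.06}]' > mv.in && python3 shift.py mv.in; python3 go.py .489 -.013 .12 -4.8
```

```text
t: 6.68
eef_pos: [0.4313, 0.2521, 0.1441]
ee_rot: [0.002, 0.682, 0.731, 0.005]
contact_force: [0.9, 0.7, 0.1]
finger_gap: 0.06
grasp_force: 0.0
turn [ 0.0086 -0.0048  0.1539] shift [-0.2593  0.0796  0.0241] t 6.68 F [0.9 0.7 0.1]
```

```bash
echo '[{"aperture": 0.04, "drx": 0.016, "dry": -0.008, "drz": 0.308}, {"aperture": 0.04, "drx": 0.016, "dry": -0.008, "drz": 0.308}, {"aperture": 0.04, "x": -0.64, "y": 0.2}, {"aperture": 0.04, "x": -0.64, "y": 0.2}, {"aperture": 0.04, "x": -0.64, "y": 0.2}, {"aperture": 0.04, "x": -0.64, "y": 0.2}, {"aperture": 0.04, "x": -0.64, "y": 0.2}, {"aperture": 0.04, "x": -0.64, "y": 0.2}, {"aperture": 0.04, "x": -0.64, "y": 0.2}, {"aperture": 0.04, "x": -0.64, "y": 0.2, "z": 0.4}, {"aperture": 0.04}, {"aperture": 0.04}]' > mv.in && python3 shift.py mv.in;  python3 go.py .489 -.013 .0175 -4.8
python3 - <<'E'
from h import *
a=snap('top','t2.png')['img'][:,:,::-1]
cv2.imwrite('pics/t2c.png',cv2.resize(a[150:300,95:300],None,fx=3.9,fy=3.9,interpolation=cv2.INTER_CUBIC))
E
```

```text
t: 7.68
eef_pos: [0.4858, -0.013, 0.1182]
ee_rot: [-0.002, 0.737, 0.676, -0.004]
contact_force: [-0.1, 0.5, 0.5]
finger_gap: 0.0402
grasp_force: 0.0
turn [-0.0083  0.0042 -0.0034] shift [0.0003 0.0032 0.1007] t 7.68 F [-0.1  0.5  0.5]
```

View pics/t2c.png

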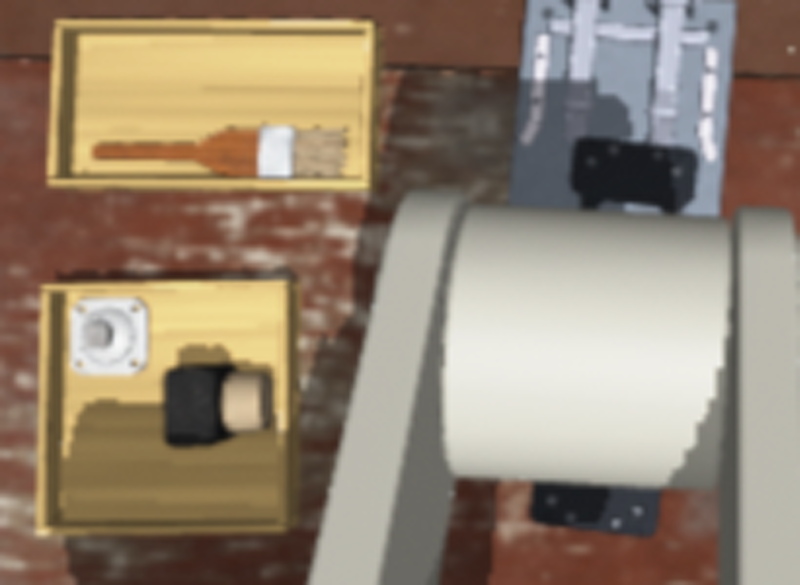

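The block lies flat in the parts tray at about (215,403), clear of the adapter. The marker is hidden by the wrist. I'll go down on the measured pose.

To row units: 0.03 m is 0.6, 0.025 m is 0.5, -0.008 rad is -0.032.

```bash
echo '[{"aperture": 0.04, "y": 0.064, "z": 0.6, "drx": -0.032, "dry": 0.016, "drz": -0.012}, {"aperture": 0.04, "z": 0.6}, {"aperture": 0.04, "z": 0.5}, {"aperture": 0.04, "z": 0.26}, {"aperture": 0.04}, {"aperture": 0.005}, {"aperture": 0.005}, {"aperture": 0.005}, {"aperture": 0.005}, {"aperture": 0.005}]' > mv.in && python3 shift.py mv.in 25;  python3 go.py .489 -.013 .0175 -4.8
```

```text
t: 8.57
eef_pos: [0.4905, -0.0118, 0.0222]
ee_rot: [0.001, 0.735, 0.678, 0.001]
contact_force: [-1.3, 2.1, 7.9]
finger_gap: 0.0157
grasp_force: 25.0
turn [ 0.0035 -0.0002  0.0027] shift [-0.0013 -0.0014  0.0047] t 8.57 F [-1.3  2.1  7.9]
```

```bash
echo '[{"aperture": 0.005, "z": -0.4}, {"aperture": 0.005, "z": -0.6}, {"aperture": 0.005, "z": -0.6}, {"aperture": 0.005, "z": -0.4}, {"aperture": 0.005}]' > mv.in && python3 shift.py mv.in
python3 - <<'E'
from h import *
def C(x,y,z): return ray('top',95+(x+.5)/3.9-.5,150+(y+.5)/3.9-.5,z)
c=np.array([C(*p,.035) for p in[(57,20),(375,20),(372,188),(50,186)]]);print(c.round(4),c.mean(0))
print('brush edges',C(240,125,.017),C(240,176,.017),'far inner floor',C(220,36,.03))
E
python3 go.py .643 .259 .1 1.5
```

```text
t: 8.98
eef_pos: [0.4922, -0.0121, 0.1255]
ee_rot: [0.003, 0.735, 0.678, 0.003]
contact_force: [2.0, -0.2, 0.8]
finger_gap: 0.0158
grasp_force: 25.0
[[0.6775 0.3651 0.035 ]
 [0.6826 0.1556 0.035 ]
 [0.5726 0.1527 0.035 ]
 [0.5683 0.3627 0.035 ]] [0.62526017 0.25903235 0.035     ]
brush edges [0.61348792 0.24616551 0.017     ] [0.57958687 0.2443747  0.017     ] far inner floor [0.67045366 0.25851576 0.03      ]
turn [ 0.0087  0.0002 -0.1074] shift [0.2671 0.1579 0.0255] t 8.98 F [ 2.  -0.2  0.8]
```

```bash
echo '[{"aperture": 0.005, "drx": 0.032, "drz": -0.428}, {"aperture": 0.005, "x": 0.54, "y": 0.32}, {"aperture": 0.005, "x": 0.54, "y": 0.32}, {"aperture": 0.005, "x": 0.54, "y": 0.32}, {"aperture": 0.005, "x": 0.54, "y": 0.32}, {"aperture": 0.005, "x": 0.54, "y": 0.32}, {"aperture": 0.005, "x": 0.54, "y": 0.32}, {"aperture": 0.005, "x": 0.54, "y": 0.32}, {"aperture": 0.005, "x": 0.54, "y": 0.32}, {"aperture": 0.005, "x": 0.54, "y": 0.32}, {"aperture": 0.005, "x": 0.48, "y": 0.28}, {"aperture": 0.005}]' > mv.in && python3 shift.py mv.in; python3 go.py .6445 .259 .05 1.3
```

```text
t: 9.98
eef_pos: [0.6422, 0.2633, 0.1192]
ee_rot: [-0.002, 0.697, 0.717, -0.001]
contact_force: [0.2, -0.6, -0.3]
finger_gap: 0.0158
grasp_force: 25.0
turn [-0.0048 -0.0019  0.0053] shift [-0.0043  0.0022  0.0692] t 9.98 F [ 0.2 -0.6 -0.3]
```

To row units: 0.03 m is 0.6, 0.01 m is 0.2, 0.005 rad is 0.02.

```bash
echo '[{"aperture": 0.005, "x": -0.08, "y": 0.04, "drx": -0.0192, "dry": -0.0076, "drz": 0.02}, {"aperture": 0.005, "z": 0.6}, {"aperture": 0.005, "z": 0.6}, {"aperture": 0.005, "z": 0.2}, {"aperture": 0.005}, {"aperture": 0.005}]' > mv.in && python3 shift.py mv.in; python3 go.py .6445 .259 .013 1.3
python3 - <<'E'
from h import *
a=snap('scene','s2.png')['img'][:,:,::-1]
cv2.imwrite('pics/s2c.png',cv2.resize(a[200:384,130:350],None,fx=3.2,fy=3.2,interpolation=cv2.INTER_CUBIC))
E
```

```text
t: 10.48
eef_pos: [0.6419, 0.2539, 0.05]
ee_rot: [-0.0, 0.7, 0.714, -0.002]
contact_force: [0.2, 0.5, 0.0]
finger_gap: 0.0156
grasp_force: 25.0
turn [-0.003   0.0024 -0.0025] shift [0.0051 0.0027 0.037 ] t 10.48 F [0.2 0.5 0. ]
```

View pics/s2c.png

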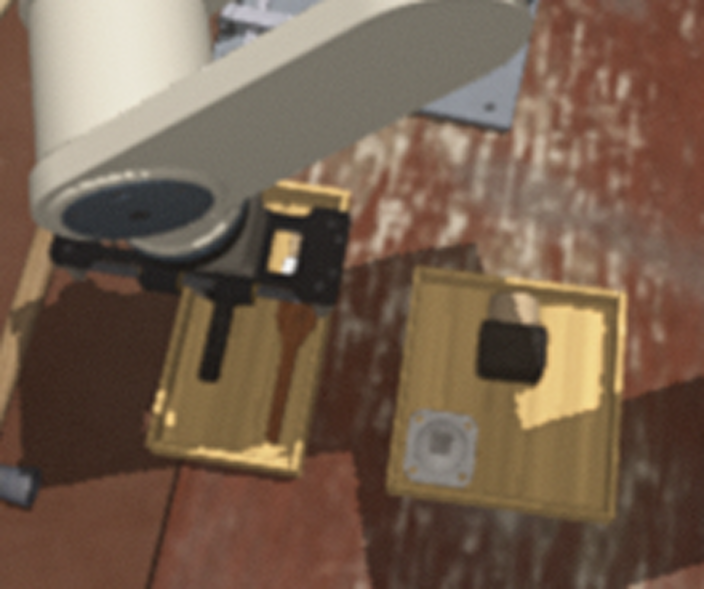

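The marker end at (210,380) is inside the tray between the far wall and the brush, and the marker is level. Lower and release.

To row units: 0.012 m is 0.24, 0.01 m is 0.2, -0.003 rad is -0.012.

```bash
echo '[{"aperture": 0.005, "x": 0.1, "y": 0.054, "z": 0.2, "drx": -0.012, "dry": 0.0096, "drz": -0.01}, {"aperture": 0.005, "z": 0.24}, {"aperture": 0.005, "z": 0.24}, {"aperture": 0.005, "z": 0.06}, {"aperture": 0.005}, {"aperture": 0.005}]' > mv.in && python3 shift.py mv.in; python3 go.py .6445 .259 .013 1.3
```

```text
t: 11.03
eef_pos: [0.6445, 0.2599, 0.0122]
ee_rot: [0.0, 0.699, 0.715, 0.0]
contact_force: [-0.0, 1.1, 0.5]
finger_gap: 0.0158
grasp_force: 25.0
turn [ 0.0002 -0.0002  0.001 ] shift [-0.0009 -0.0001 -0.0008] t 11.03 F [-0.   1.1  0.5]
```

To row units: -0.035 m is -0.7, -0.03 m is -0.6, 0.04 rad is 0.16.

```bash
echo '[{"aperture": 0.022}, {"aperture": 0.022}, {"aperture": 0.022}, {"aperture": 0.022, "z": -0.4}, {"aperture": 0.022, "z": -0.6}, {"aperture": 0.022, "z": -0.7}, {"aperture": 0.022, "z": -0.7, "drz": 0.16}, {"aperture": 0.04, "drz": 0.16}, {"aperture": 0.04}]' > mv.in && python3 shift.py mv.in; python3 go.py .452 -.2907 .12 -3.3
```

```text
t: 11.78
eef_pos: [0.6464, 0.2605, 0.1359]
ee_rot: [0.001, 0.727, 0.686, 0.003]
contact_force: [0.4, -1.4, -0.1]
finger_gap: 0.0332
grasp_force: 0.0
turn [ 0.0055 -0.0028 -0.0007] shift [-0.5615 -0.1623  0.0159] t 11.78 F [ 0.4 -1.4 -0.1]
```

To row units: -0.0312 m is -0.624, -0.009 m is -0.18, 0.005 rad is 0.02.

```bash
echo '[{"aperture": 0.04, "x": -0.624, "y": -0.18, "drx": 0.02, "dry": -0.012}, {"aperture": 0.04, "x": -0.624, "y": -0.18}, {"aperture": 0.04, "x": -0.624, "y": -0.18}, {"aperture": 0.04, "x": -0.624, "y": -0.18}, {"aperture": 0.04, "x": -0.624, "y": -0.18}, {"aperture": 0.04, "x": -0.624, "y": -0.18}, {"aperture": 0.04, "x": -0.624, "y": -0.18}, {"aperture": 0.04, "x": -0.624, "y": -0.18}, {"aperture": 0.04, "x": -0.624, "y": -0.18}, {"aperture": 0.04, "x": -0.624, "y": -0.18}]' > mv.in && python3 shift.py mv.in; echo '[{"aperture": 0.04, "x": -0.624, "y": -0.18}, {"aperture": 0.04, "x": -0.624, "y": -0.18}, {"aperture": 0.04, "x": -0.624, "y": -0.18}, {"aperture": 0.04, "x": -0.624, "y": -0.18}, {"aperture": 0.04, "x": -0.624, "y": -0.18}, {"aperture": 0.04, "x": -0.624, "y": -0.18}, {"aperture": 0.04, "x": -0.624, "y": -0.18}, {"aperture": 0.04, "x": -0.624, "y": -0.18}, {"aperture": 0.04}, {"aperture": 0.04}, {"aperture": 0.04}]' > mv.in && python3 shift.py mv.in;python3 go.py .452 -.2907 .06 -3.3
python3 - <<'E'
from h import *
a=snap('top','t3.png')['img'][:,:,::-1]
cv2.imwrite('pics/t3c.png',np.hstack([cv2.resize(a[150:220,100:200],None,fx=4,fy=4,interpolation=cv2.INTER_CUBIC),cv2.resize(a[190:260,330:430],None,fx=4,fy=4,interpolation=cv2.INTER_CUBIC)]))
E
```

```text
t: 12.62
eef_pos: [0.5355, -0.0478, 0.1326]
ee_rot: [-0.001, 0.726, 0.687, -0.003]
contact_force: [0.2, 0.1, -0.5]
finger_gap: 0.0399
grasp_force: 0.0
t: 13.53
eef_pos: [0.4507, -0.2909, 0.1338]
ee_rot: [-0.002, 0.727, 0.687, -0.002]
contact_force: [0.1, -0.4, 0.8]
finger_gap: 0.0398
grasp_force: 0.0
turn [-0.0055  0.001   0.001 ] shift [0.0003 0.0013 0.0738] t 13.53 F [ 0.1 -0.4  0.8]
```

View pics/t3c.png

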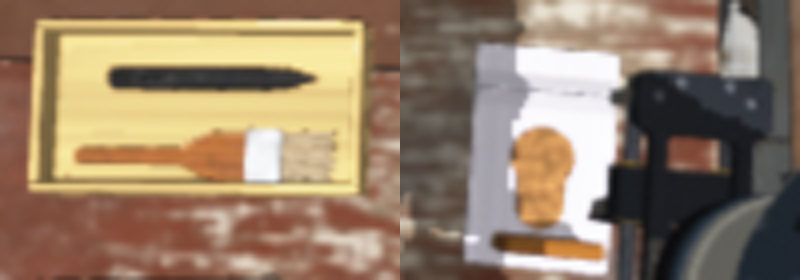

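The marker lies flat in the tool tray at (210,77), clear of the brush. Now a check of the plate grip estimate against the picture.

Run:
```python
from h import *
f=lambda p:((p-[330,190]+.5)*4-.5+[400,0]).round(1)
s=manip.get_state()
print('tcp',f(proj('top',s['eef_pos'])))
a=np.radians(-3.3);ex=np.array([np.cos(a),np.sin(a),0]);ey=np.array([-np.sin(a),np.cos(a),0])
o=np.array([.5065,-.2939,0])
for x,y,z in[(-70,-45,5),(-70,45,5),(70,45,5),(-61,30,47),(-61,-30,47),(-49,30,47),(-49,-30,47),(42,45,11)]: print(x,y,f(proj('top',o+ex*x/1e3+ey*y/1e3+[0,0,z/1e3])))
```

```text
tcp [603.1 262.1]
-70 -45 [606.9 275.2]
-70 45 [464.3 262.6]
70 45 [478.4  43.7]
-61 30 [506.1 255.4]
-61 -30 [605.7 264.2]
-49 30 [507.3 235.5]
-49 -30 [606.8 244.2]
42 45 [477.9  86.6]
```

```bash
echo '[{"aperture": 0.04, "y": 0.026, "z": 0.6, "drx": -0.02}, {"aperture": 0.04, "z": 0.6}, {"aperture": 0.04, "z": 0.6}, {"aperture": 0.04, "z": 0.42}, {"aperture": 0.04}, {"aperture": 0.04}]' > mv.in && python3 shift.py mv.in;python3 go.py .452 -.2907 .021 -3.3;echo '[{"aperture": 0.0}, {"aperture": 0.0}, {"aperture": 0.0}, {"aperture": 0.0}, {"aperture": 0}, {"aperture": 0}]' > mv.in && python3 shift.py mv.in 50;python3 go.py .452 -.2907 .06 -3.3
```

```text
t: 14.08
eef_pos: [0.4522, -0.2904, 0.023]
ee_rot: [-0.0, 0.726, 0.688, -0.001]
contact_force: [0.1, -0.1, 0.3]
finger_gap: 0.0399
grasp_force: 0.0
turn [-0.0014  0.0008  0.0029] shift [-0.0004 -0.0002  0.002 ] t 14.08 F [ 0.1 -0.1  0.3]
t: 14.58
eef_pos: [0.4528, -0.2922, 0.0247]
ee_rot: [0.002, 0.727, 0.687, -0.0]
contact_force: [-1.9, 1.5, 7.6]
finger_gap: 0.0116
grasp_force: 50.0
turn [0.0018 0.0027 0.0009] shift [ 0.0014 -0.0009 -0.0353] t 14.58 F [-1.9  1.5  7.6]
```

To row units: -0.015 m is -0.3, -0.02 m is -0.4.

```bash
echo '[{"aperture": 0, "z": -0.2}, {"aperture": 0, "z": -0.4}, {"aperture": 0, "z": -0.4}, {"aperture": 0, "z": -0.3}, {"aperture": 0}, {"aperture": 0}]' > mv.in && python3 shift.py mv.in; python3 go.py .4663 .0016 .09 -3.3
```

```text
t: 15.08
eef_pos: [0.453, -0.2921, 0.0896]
ee_rot: [0.002, 0.727, 0.687, -0.0]
contact_force: [-0.4, 0.7, -3.6]
finger_gap: 0.0119
grasp_force: 50.0
turn [0.0028 0.0032 0.001 ] shift [ 0.294  -0.0036 -0.0004] t 15.08 F [-0.4  0.7 -3.6]
```

To row units: 0.028 m is 0.56, 0.018 m is 0.36.

```bash
echo '[{"aperture": 0, "x": 0.3}, {"aperture": 0, "x": 0.56}, {"aperture": 0, "x": 0.56}, {"aperture": 0, "x": 0.56}, {"aperture": 0, "x": 0.56}, {"aperture": 0, "x": 0.56}, {"aperture": 0, "x": 0.56}, {"aperture": 0, "x": 0.56, "y": -0.06}, {"aperture": 0, "x": 0.56}, {"aperture": 0, "x": 0.56}, {"aperture": 0, "x": 0.36}, {"aperture": 0, "x": 0.18}]' > mv.in && python3 shift.py mv.in; echo '[{"aperture": 0}, {"aperture": 0}]' > mv.in && python3 shift.py mv.in;python3 go.py .4663 .0016 .0397 -3.3
python3 - <<'E'
from h import *
a=snap('top','t4.png')['img'][:,:,::-1];b=snap('scene','s4.png')['img'][:,:,::-1]
k=lambda i:cv2.resize(i,(400,440),interpolation=cv2.INTER_CUBIC)
cv2.imwrite('pics/t4c.png',np.hstack([k(a[140:260,210:310]),k(b[160:270,180:310])]))
E
```

```text
t: 16.08
eef_pos: [0.4648, 0.0043, 0.087]
ee_rot: [0.0, 0.726, 0.687, -0.001]
contact_force: [-0.2, -1.0, -3.1]
finger_gap: 0.0117
grasp_force: 50.0
t: 16.25
eef_pos: [0.4655, 0.0019, 0.0875]
ee_rot: [0.001, 0.726, 0.687, -0.001]
contact_force: [0.3, -0.5, -2.7]
finger_gap: 0.0117
grasp_force: 50.0
turn [-0.0002  0.0026  0.0024] shift [-0.0003  0.0008  0.0478] t 16.25 F [ 0.3 -0.5 -2.7]
```

View pics/t4c.png

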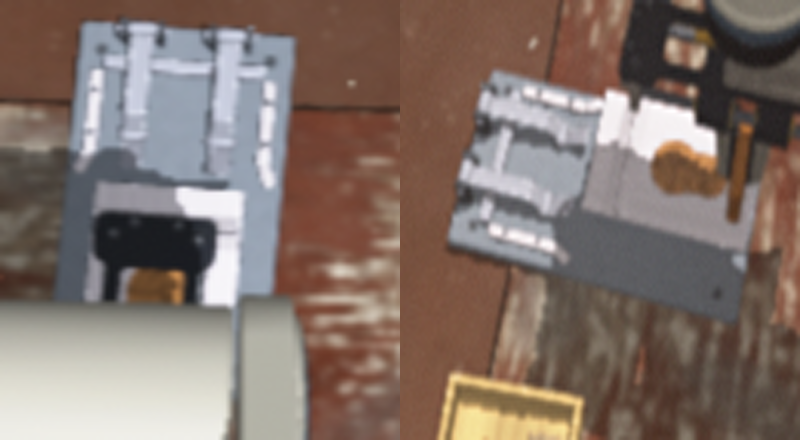

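The held plate is level. Its leading edge runs from (95,182) to (243,192) in the left crop, well in front of the lips. Next I compare it with the stage axis.

Run:
```python
from h import *
C=lambda x,y,z: ray('top',210+(x+.5)/4-.5,140+(y+.5)/(11/3)-.5,z)
l,r=C(95,182,.067),C(243,192,.067); d=l-r
print('edge',l,r,np.linalg.norm(d),'yaw',np.degrees(np.arctan2(-d[0],d[1])))
a=np.radians(-3.3);ex=np.array([np.cos(a),np.sin(a)]);ey=np.array([-ex[1],ex[0]])
# stage axis from clips/rails in this picture, z ~ .021 rail tops
c=np.array([.5811,-.004])
for n,p,z in[('rear left',(82,22),.015),('rear right',(296,38),.015),('clipL',(140,24),.043),('clipR',(230,32),.043),('railL top',(97,72),.021),('railR top',(269,84),.021),('clipLnibend',(132,165),.031),('clipRend',(215,172),.031)]:
    q=C(*p,z)[:2]-c; print(n,(q@ex).round(4),(q@ey).round(4))
m=((l+r)/2)[:2]-c;print('edge mid in stage',m@ex,m@ey)
```

```text
edge [0.59388674 0.04135903 0.067     ] [ 0.58961903 -0.04848528  0.067     ] 0.08994561891907953 yaw -2.719569384959893
rear left 0.1282 0.0697
rear right 0.128 -0.0697
clipL 0.1235 0.0299
clipR 0.1226 -0.027
railL top 0.0921 0.0561
railR top 0.0927 -0.0548
clipLnibend 0.0274 0.0271
clipRend 0.0269 -0.0256
edge mid in stage 0.010610072687546792 0.0010493732152589824
```

To row units: 0.015 m is 0.3, 0.01 m is 0.2.

```bash
echo '[{"aperture": 0, "z": 0.3}, {"aperture": 0, "z": 0.3}, {"aperture": 0, "z": 0.2}, {"aperture": 0, "z": 0.1}, {"aperture": 0}, {"aperture": 0}]' > mv.in && python3 shift.py mv.in;python3 go.py .4663 .0016 .0397 -3.3; echo '[{"aperture": 0, "z": 0.04}, {"aperture": 0}, {"aperture": 0}]' > mv.in && python3 shift.py mv.in;python3 go.py .4663 .0016 .0397 -3.3
```

```text
t: 16.85
eef_pos: [0.4662, 0.0014, 0.0431]
ee_rot: [0.001, 0.727, 0.687, -0.001]
contact_force: [-0.2, -0.8, -2.5]
finger_gap: 0.0117
grasp_force: 50.0
turn [0.0006 0.0024 0.0005] shift [0.0002 0.0001 0.0034] t 16.85 F [-0.2 -0.8 -2.5]
t: 17.1
eef_pos: [0.4665, 0.0018, 0.0415]
ee_rot: [0.001, 0.727, 0.687, -0.0]
contact_force: [-0.3, -0.3, -2.2]
finger_gap: 0.0114
grasp_force: 50.0
turn [0.0018 0.0023 0.0012] shift [-0.0002 -0.0002  0.0018] t 17.1 F [-0.3 -0.3 -2.2]
```

```bash
echo '[{"aperture": 0, "z": 0.02}, {"aperture": 0}, {"aperture": 0}]' > mv.in && python3 shift.py mv.in | grep -E 'eef|contact'; echo '[{"aperture": 0, "z": 0.02}, {"aperture": 0}, {"aperture": 0}]' > mv.in && python3 shift.py mv.in | grep -E 'eef|contact';  echo '[{"aperture": 0, "z": 0.01}, {"aperture": 0}, {"aperture": 0}]' > mv.in && python3 shift.py mv.in | grep -E 'eef|contact'; python3 -c "
from h import *; print(manip.get_state()['wrist_torque'])"
```

```text
eef_pos: [0.4663, 0.0018, 0.0402]
contact_force: [-0.3, 0.6, -3.3]
eef_pos: [0.4664, 0.0018, 0.0397]
contact_force: [-2.7, 0.7, 7.3]
eef_pos: [0.4664, 0.0018, 0.0397]
contact_force: [-5.5, 0.1, 16.6]
[-0.03251701  0.92815454  0.07372263]
```

To row units: -0.0008 m is -0.016.

```bash
echo '[{"aperture": 0, "z": -0.016}, {"aperture": 0.02}, {"aperture": 0.02}, {"aperture": 0.02}, {"aperture": 0}, {"aperture": 0}, {"aperture": 0}, {"aperture": 0}]' > mv.in && python3 shift.py mv.in 15; python3 go.py .5513 -.0033 .0405 -3.3
```

```text
t: 18.52
eef_pos: [0.4663, 0.0018, 0.0393]
ee_rot: [0.001, 0.727, 0.687, -0.0]
contact_force: [-0.2, 0.6, -1.0]
finger_gap: 0.0119
grasp_force: 15.0
turn [0.0012 0.0023 0.0011] shift [-0.0002  0.0852 -0.0012] t 18.52 F [-0.2  0.6 -1. ]
```

To row units: 0.008 m is 0.16, 0.006 m is 0.12.

```bash
echo '[{"aperture": 0, "y": 0.12}, {"aperture": 0, "y": 0.16}, {"aperture": 0, "y": 0.16}, {"aperture": 0, "y": 0.16}, {"aperture": 0}]' > mv.in && python3 shift.py mv.in | grep -E 'eef|contact|gap'; echo '[{"aperture": 0, "y": 0.1}, {"aperture": 0, "y": 0.1}, {"aperture": 0, "y": 0.1}, {"aperture": 0}]' > mv.in && python3 shift.py mv.in | grep -E 'eef|contact|gap'; python3 go.py .5513 -.0033 .0393 -3.3
```

```text
eef_pos: [0.4985, 0.0, 0.0395]
contact_force: [0.4, 0.0, -3.0]
finger_gap: 0.012
eef_pos: [0.5113, -0.0008, 0.0393]
contact_force: [0.3, 0.1, -3.9]
finger_gap: 0.0119
turn [0.0005 0.0024 0.0011] shift [-0.0002  0.0401 -0.    ] t 19.27 F [ 0.3  0.1 -3.9]
```

To row units: 0.004 m is 0.08, 0.0005 m is 0.01.

```bash
echo '[{"aperture": 0, "y": 0.08, "z": 0.01}, {"aperture": 0, "y": 0.08}, {"aperture": 0, "y": 0.08}, {"aperture": 0}]' > mv.in && python3 shift.py mv.in | grep -E 'eef|contact|gap'; echo '[{"aperture": 0, "y": 0.08}, {"aperture": 0, "y": 0.08}, {"aperture": 0, "y": 0.04}, {"aperture": 0}]' > mv.in && python3 shift.py mv.in | grep -E 'eef|contact|gap'; python3 go.py .5513 -.0033 .0393 -3.3
```

```text
eef_pos: [0.5219, -0.0014, 0.0392]
contact_force: [-7.3, -0.6, 10.4]
finger_gap: 0.0118
eef_pos: [0.5317, -0.002, 0.0391]
contact_force: [-6.1, 0.2, 9.1]
finger_gap: 0.0117
turn [-0.0017  0.0024  0.0011] shift [-0.0002  0.0196 -0.0002] t 19.93 F [-6.1  0.2  9.1]
```

To row units: 0.003 m is 0.06, -0.0003 m is -0.006.

```bash
echo '[{"aperture": 0, "y": 0.06, "z": -0.006}, {"aperture": 0, "y": 0.06}, {"aperture": 0, "y": 0.06}, {"aperture": 0}]' > mv.in && python3 shift.py mv.in | grep -E 'eef|contact|gap'; echo '[{"aperture": 0, "y": 0.06}, {"aperture": 0, "y": 0.06}, {"aperture": 0, "y": 0.02}, {"aperture": 0}]' > mv.in && python3 shift.py mv.in | grep -E 'eef|contact|gap'; python3 go.py .5513 -.0033 .0393 -3.3
```

```text
eef_pos: [0.5433, -0.0026, 0.0392]
contact_force: [2.9, -0.3, -4.4]
finger_gap: 0.0119
eef_pos: [0.5491, -0.0029, 0.0392]
contact_force: [-1.4, 0.5, -2.1]
finger_gap: 0.0121
turn [0.0008 0.0023 0.0011] shift [-0.0002  0.0022 -0.0001] t 20.6 F [-1.4  0.5 -2.1]
```

Past the crest, with the force falling as expected. Now push gently to the stop.

```bash
for i in 1 2; do :; done; echo '[{"aperture": 0, "y": 0.02}, {"aperture": 0}]' > mv.in && python3 shift.py mv.in | grep -E 'eef|contact|gap'; echo '[{"aperture": 0, "y": 0.02}, {"aperture": 0}]' > mv.in && python3 shift.py mv.in | grep -E 'eef|contact|gap'; echo '[{"aperture": 0, "y": 0.02}, {"aperture": 0}]' > mv.in && python3 shift.py mv.in | grep -E 'eef|contact|gap';echo '[{"aperture": 0, "y": 0.02}, {"aperture": 0}]' > mv.in && python3 shift.py mv.in | grep -E 'eef|contact|gap'
```

```text
eef_pos: [0.5492, -0.0029, 0.0392]
contact_force: [-5.5, 0.2, 2.1]
finger_gap: 0.012
eef_pos: [0.5492, -0.0029, 0.0392]
contact_force: [-7.2, 1.3, 6.7]
finger_gap: 0.0114
eef_pos: [0.5492, -0.0029, 0.0391]
contact_force: [-10.9, 1.9, 10.3]
finger_gap: 0.0122
eef_pos: [0.5492, -0.0029, 0.0391]
contact_force: [-15.0, 1.3, 13.2]
finger_gap: 0.0122
```

```bash
echo '[{"aperture": 0, "y": -0.08, "z": -0.02}, {"aperture": 0.024}, {"aperture": 0.024}, {"aperture": 0.024}, {"aperture": 0.024}]' > mv.in && python3 shift.py mv.in| grep -E 'eef|contact|gap'; echo '[{"aperture": 0.024, "y": 0.08}, {"aperture": 0.024, "y": 0.04}, {"aperture": 0.024}]' > mv.in && python3 shift.py mv.in| grep -E 'eef|contact|gap';echo '[{"aperture": 0.024, "y": 0.04}, {"aperture": 0.024}]' > mv.in && python3 shift.py mv.in| grep -E 'eef|contact|gap';echo '[{"aperture": 0.024, "y": 0.04}, {"aperture": 0.024}]' > mv.in && python3 shift.py mv.in| grep -E 'eef|contact|gap'
```

```text
eef_pos: [0.5499, -0.0029, 0.0405]
contact_force: [0.2, 0.1, 0.6]
finger_gap: 0.0241
eef_pos: [0.5551, -0.0033, 0.0402]
contact_force: [-0.5, -0.0, 1.2]
finger_gap: 0.0238
eef_pos: [0.5552, -0.0033, 0.0399]
contact_force: [-7.1, 0.6, 5.0]
finger_gap: 0.0236
eef_pos: [0.5552, -0.0033, 0.0396]
contact_force: [-12.4, 1.0, 9.3]
finger_gap: 0.0239
```

To row units: 0.003 m is 0.06.

```bash
echo '[{"aperture": 0.024, "y": 0.06}, {"aperture": 0.024}]' > mv.in && python3 shift.py mv.in| grep -E 'eef|contact|gap'; echo '[{"aperture": 0.024, "y": -0.14}, {"aperture": 0.03, "y": -0.12}, {"aperture": 0.03}, {"aperture": 0.03}]' > mv.in && python3 shift.py mv.in| grep -E 'eef|contact|gap';  echo '[{"aperture": 0.03, "z": -0.2}, {"aperture": 0.03, "z": -0.6}, {"aperture": 0.03, "z": -0.6}, {"aperture": 0.03, "z": -0.6}, {"aperture": 0.03, "y": -0.6, "z": -0.2}, {"aperture": 0.03, "y": -0.6, "z": -0.2}, {"aperture": 0.03, "x": -0.4, "y": -0.6}, {"aperture": 0.03, "x": -0.7}, {"aperture": 0.03, "x": -0.7}, {"aperture": 0.03, "x": -0.7}, {"aperture": 0.03, "x": -0.7}, {"aperture": 0.03, "x": -0.7}]' > mv.in && python3 shift.py mv.in; echo '[{"aperture": 0.03, "x": -0.7}, {"aperture": 0.03, "x": -0.7}, {"aperture": 0.03, "x": -0.7}, {"aperture": 0.03}]' > mv.in && python3 shift.py mv.in
python3 - <<'E'
from h import *
a=snap('top','t5.png')['img'][:,:,::-1];b=snap('scene','s5.png')['img'][:,:,::-1]
k=lambda i:cv2.resize(i,(400,480),interpolation=cv2.INTER_CUBIC)
cv2.imwrite('pics/t5c.png',np.hstack([k(a[140:260,210:310]),k(b[160:250,190:310][:, :])]))
E
```

```text
eef_pos: [0.5552, -0.0033, 0.0391]
contact_force: [-20.7, 1.4, 15.5]
finger_gap: 0.0237
eef_pos: [0.5496, -0.0029, 0.0405]
contact_force: [0.6, 0.9, -0.1]
finger_gap: 0.0297
t: 23.77
eef_pos: [0.4485, -0.1942, 0.1619]
ee_rot: [0.002, 0.727, 0.687, -0.0]
contact_force: [0.3, 0.1, -1.0]
finger_gap: 0.0302
grasp_force: 0.0
t: 24.1
eef_pos: [0.443, -0.3029, 0.1622]
ee_rot: [0.003, 0.728, 0.686, -0.001]
contact_force: [0.2, 1.0, 0.1]
finger_gap: 0.0302
grasp_force: 0.0
```

View pics/t5c.png

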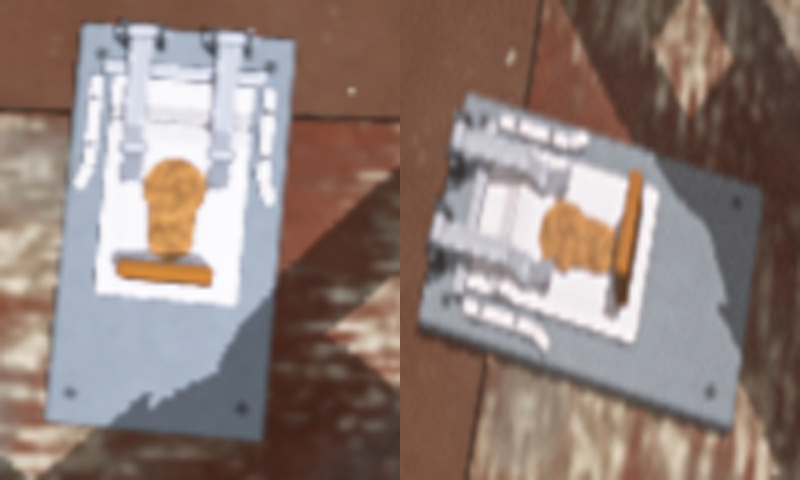

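The plate is under both clips with its leading edge at the stop. Its trailing edge runs from (96,292) to (237,304), and the stage front runs from (46,418) to (262,438). Checking those numbers, plus the clip height.

Run:
```python
from h import *
C=lambda x,y,z: ray('top',210+(x+.5)/4-.5,140+(y+.5)/4-.5,z)[:2]
def ln(a,b): d=a-b; return np.degrees(np.arctan2(-d[0],d[1]))
tl,tr=C(96,292,.02),C(237,304,.02); fl,fr=C(46,418,.015),C(262,438,.015); rl,rr=C(81,24,.015),C(296,40,.015)
print('yaw trailing',ln(tl,tr),'front',ln(fl,fr),'rear',ln(rl,rr),'side',np.degrees(np.arctan2(*((rl+rr-fl-fr)[::-1]))))
ex=(rl+rr-fl-fr);L=np.linalg.norm(ex)/2;ex/=np.linalg.norm(ex)
m=(tl+tr)/2-(fl+fr)/2;print('L',L,'trail from front',m@ex,'lat',m@[-ex[1],ex[0]], 'exp .085')
pl,pr=C(107,78,.02),C(252,88,.02);print('plate side yaw',np.degrees(np.arctan2(*((pl+pr-tl-tr)[::-1]))), 'len',np.linalg.norm(pl+pr-tl-tr)/2)
# clip lip end position: expected on flat (lift .03 rad) vs crest
c=(fl+fr)/2+ex*.130;ey=np.array([-ex[1],ex[0]])
for y in(.028,-.028):
  for dz in(.002,.008):
    p=proj('top',np.r_[c+ex*.027+ey*y,.015+.016+dz]);print(y,dz,((p-[210,140]+.5)*4-.5).round(1))
    p=proj('scene',np.r_[c+ex*.027+ey*y,.015+.016+dz]);print('  scene',((p-[190,160]+.5)*[400/120,480/90]+[400,0]).round(1))
```

```text
yaw trailing -3.2585918024288096 front -3.5258301410561153 rear -2.9644546175546402 side -3.2864949638476104
L 0.25574338837063076 trail from front 0.08253747825190016 lat -0.001016374464812936 exp .085
plate side yaw -1.7678757055764152 len 0.13847158494964035
0.028 0.002 [130.2 175.7]
  scene [546.6 269.9]
0.028 0.008 [129.6 174.5]
  scene [546.1 264.4]
-0.028 0.002 [218.6 183.1]
  scene [564.1 175.7]
-0.028 0.008 [218.7 181.9]
  scene [563.7 169.9]
```

```bash
python3 -c "
from station import manip, read_camera; print(manip.finish_job())"
```

```text
the job is handed in; nothing more can be done
None
```

I handed the job in at about 24 s: the ankle block is in the parts tray and the marker lies flat in the tool tray. The plate is home and square against the stop with both clips appearing snapped down behind the ridge in the last pictures, and the cup and can were left alone.

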